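# Empty the tipping nut box into the parts tray

### The arm

A 6-joint arm with a two-finger parallel gripper is mounted at the origin on the work surface. World frame = base frame: x ahead of the robot, y to its left, z up, the work surface at z = 0. Lengths are in m, angles in rad, forces in N, time in s.
With the tool pointing down it reaches from about 0.3 to 1 m from the base axis. Payload 5.1 kg.
Tool frame: the origin (TCP) lies midway between the tips of the shut fingers; the grasp point (between the pads) lies 19 mm behind it; x points along the fingers, y is the direction in which the jaws open and shut, and the axes are right-handed (so a half turn about x gives the same grasp; the last joint's range is limited). The gripper opens to 95 mm and grips with 3 to 60 N. Pads are 20 mm wide; open, the fingers measure 119 mm over their backs; the gripper's body (75 mm by 180 mm) begins 59 mm behind the grasp point.
Start: joints at [-1.273, 0.124, 1.65, -0, 1.367, -0.083], TCP at [0.242, -0.603, 0.215] pointing down, gripper open.
Joint ranges: [-2.61, 2.61], [-1.02, 2.33], [0.03, 2.71], [-1.35, 4.49], [0.32, 2.68], [-2.91, 2.91]. Speed limits (rad/s): [2.57, 2.57, 3.14, 3.14, 3.14, 3.14].

### API

Orientations are given as a unit quaternion [x, y, z, w].
In Python, from rig import observe, get_image, sign_off gives the robot as it stands.
- The arm moves only by the tool drive_tool, never from a script. Its arguments are lists of equal length, an entry for each row: "linear": the shift along the tool's x, y, z as a fraction of full scale, a list of three; "delta_rot": the turn, a rotation vector about the tool's x, y, z as a fraction of full scale, a list of three. A call has 1 to 20 rows; each row shifts and turns the commanded pose from where the row before left it, along the tool's axes as they then stand; what a row does not reach is not made up. Full scale, the value 1, is 1000 mm for a shift and 90 degrees for a turn. A row lasts 1/10 s, in which the tool goes at most 50 mm and 8.59 degrees, less where a joint would pass 70% of its speed; a pose out of reach is approached as far as the arm can. A call with a number of a shift or a turn outside -1 to 1 is refused whole. A call with a gripper value outside its range is refused whole. "grip" is the opening in per cent of the stroke, from 0 (shut) to 100 (fully open), set as the call begins (left out, the last holds). The fingers move at their own pace and stop on an object; "newtons" is the grip in N (left out, the last holds). Time passes only in rows, so rows that do not move let the fingers close. It gives the time, the measured TCP pose, the force and the opening at its end, in the units of the state.
- observe(): the state, without advancing time (a new reading comes with each control period).
- get_image(name): name is "scene" or "top" or "wrist"; returns a dict with "image" (420x560x3 uint8, red, green, blue), "camera_matrix" (3x3 intrinsics, pixels), "world_from_camera" (4x4, takes a point from camera to world coordinates). Camera axes: x right, y up, looking along -z (the intrinsics and any distortion apply to the point x, -y, -z); pixel columns grow to the right and rows downward; lengths in m; the calibration is good to about 2 mm. A picture is of the moment at which its call begins. There is no depth.
- sign_off(): hands the job in, once; it reports no verdict.
The state is a dict: "time_s": time; "joint_positions": joint angles; "joint_vel": joint speeds; "joint_efforts": joint torques, N m; "position": TCP position; "ee_rot": TCP orientation; "wrist_force": force on the tool from outside, world axes, zero at the start; "ft_torque": the same for the moment, N m; "gripper_width": finger opening in m.
Only numpy, scipy, OpenCV 4.12 (cv2) and the standard library are available. Lean on these libraries where they do the work, as an engineer would, in place of code of your own. Each camera call takes 0.05 s, during which the arm holds its last target.

### The job

Empty the four nuts from the green tipping box into the steel tray: draw the tray along the bench toward you, pressing on it and pulling, without lifting it, until it lies in line under the box's spout, and swing the aluminium lid right back past its detent until it clicks over and rests on its stop. Only then tip the box by its red bar so that all the nuts fall into the tray. Finally swing the box back level with its lid still folded back, and leave the other parts on the bench alone.

Things in the scene. Friction and masses are not known exactly. Their poses are not given: they have to be found in the camera images.
- tipstand: Blue stand bolted to the bench, carrying the green box. Origin on the bench straight below the middle of the tipping axis; its x axis runs along that axis, away from the arm; y points to the pouring side, where the tray is. Base x -70 to +70, y -145 to +5, 10 mm high; posts at x = -53 and +53 mm, 24 mm wide, 118 mm high. All stand coordinates below are in this frame, in mm.
- tip_axis (a point): Middle of the tipping axis, 105 mm above the stand's origin, along the stand's x; box, lid and red bar turn about it. The green box: at level x -42 to +42, y -87 to +12, z 97 to 140 (open top under the lid), front wall sloping up to the spout.
- nutbox (a joint): Tipping angle of the green box: 0 = level on its rest, where its weight keeps it; grows as the spout goes down toward the stand's +y; hard stop at 1.70 rad. Turning takes under 5 N at the bar. Far over it may stay tipped by itself, so it must be brought back.
- spout (a point): Middle of the box's spout edge: stand y = +12, z = 140 at level, about y = +33, z = 90 when fully tipped. The nuts slide off it at 0.9 to 1.6 rad and land 40 to 110 mm to the stand's +y side.
- tip_bar (a point): Gripping point on the axis of the red round bar that tips the box: 12 mm thick, along the stand's x (x = -150 to -70, this point at -112), on a crank 85 mm from the tipping axis. Level: y = -49, z = 175. It swings over the top toward +y (at 1.70 rad: y = +75, z = 144) and can turn between fingers that hold it from above.
- lid (a joint): Lid angle against the box: 0 = shut, grows as it opens. Its stiff hinge lets it stay at 0.9 to 1.6 rad when let go. From about 1.7 rad a spring detent resists (bump at 2.0 rad, under 4 N at the free edge); past it the lid snaps on to its hard stop at 2.30 rad and is held even upside down. It counts as fully back above 2.1 rad. Short of the bump it falls shut when the box is tipped.
- lid_hinge (a point): Middle of the lid's hinge line on the rear wall's top: stand y = -87, z = 140 with the box level; the line runs along the stand's x. The lid is an aluminium plate 86 mm wide (x), 101 mm from hinge line to free edge (over the spout), its faces 1 and 6 mm above the hinge line when shut.
- lid_knob (a point): Centre of the lid's round black knob, a 22 mm ball on a 10 mm stem: 50 mm from the hinge line along the lid and 35 mm above it when shut (29 mm above the plate). It turns with the lid about lid_hinge, up and toward the stand's -y.
- tray_floor (a point): Centre of the inner floor (6 mm above the bench) of the loose steel tray, 160 x 160 mm, walls 4 mm thick and 18 mm high over all, 0.3 to 0.65 kg, smooth feet: a fingertip pressed on its floor with 12 to 25 N draws it along. At first 80 to 130 mm too far out along stand +x. Under the spout: centre at stand x -45 to +45, y 85 to 135.
- nut0_mid (a point): Centre of steel hexagon nut 1 of 4, 16 mm across flats, 8 mm high, 12 g, at first on the floor of the green box under the lid.
- nut1_mid (a point): Centre of steel hexagon nut 2 of 4, 16 mm across flats, 8 mm high, 12 g, at first on the floor of the green box under the lid.
- nut2_mid (a point): Centre of steel hexagon nut 3 of 4, 16 mm across flats, 8 mm high, 12 g, at first on the floor of the green box under the lid.
- nut3_mid (a point): Centre of steel hexagon nut 4 of 4, 16 mm across flats, 8 mm high, 12 g, at first on the floor of the green box under the lid.
- big_sprocket: Bystander: a dark steel chain sprocket, 104 mm across and 16 mm high, lying flat on brown card; origin at the centre of its underside.
- small_sprocket: Bystander: a dark steel chain sprocket, 52 mm across and 20 mm high, lying flat behind the stand, on the side away from the tray; origin at the centre of its underside.
- tensioner: Bystander: an aluminium chain tensioner about 85 mm long and 26 mm high; origin under its rear end.
- screwdriver: Bystander: a screwdriver with a blue handle, 210 mm long, lying on the bench; origin under its middle.
- socket: Bystander: a steel socket, 32 mm across and 60 mm tall, standing beyond the tray, on the side away from the stand; origin at the centre of its underside.
Mind the look-alikes: they are no part of the job. What is meant by the part that bears tray_floor is not blue or yellow, and is the smaller of those in its own colour.

How it is judged:
By the outcome, as a careful person would: the job done as asked, in the order asked, and still so for the second after the job is handed in, with the robot touching nothing.
It also fails if it takes over 72 s, if anything falls off the work surface, if the arm or the gripper's body presses on something with over 40 N, if the wrist force passes 120 N, or if a joint passes its speed limit or range.

## Working session

There is one attempt and no reset: what is moved stays moved. The work goes in short steps, Python scripts to look and compute and a tool call to move; the robot and the scene stay as the last step left them, time stands still between calls to the robot, and variables do not carry over. Pictures are saved under pics/ and viewed, and the job is handed in when it is done.

Besides the shell and the picture viewer there is one more tool, called in YAML: its name, and indented under it one key for each argument. drive_tool: Moves the arm, as the interface text tells. Its arguments: {"type":"object","properties":{"linear":{"type":"array","items":{"type":"array","items":{"type":"number","minimum":-1,"maximum":1}}},"delta_rot":{"type":"array","items":{"type":"array","items":{"type":"number","minimum":-1,"maximum":1}}},"grip":{"type":"number"},"newtons":{"type":"number"}},"required":["linear","delta_rot"]}

```bash
ls; mkdir -p pics
python3 - <<'E'
from rig import observe,get_image
import cv2,numpy as np
print(observe())
for n in ("scene","top","wrist"):
    r=get_image(n); cv2.imwrite(f"pics/{n}0.png",r["image"][:,:,::-1]); print(n,np.round(r["camera_matrix"],1).tolist(),np.round(r["world_from_camera"],4).tolist(),[k for k in r])
E
```

```text
pics
{'time_s': 0.0, 'joint_positions': array([-1.27258597e+00,  1.24491766e-01,  1.65166759e+00, -9.48820962e-06,
        1.36748918e+00, -8.26135099e-02]), 'joint_vel': array([-5.89657724e-04, -1.82852261e-03, -1.91428007e-03,  1.91172928e-03,
        8.48466076e-04,  7.36520049e-05]), 'joint_efforts': array([ 2.06665842e-03, -4.17603242e+01, -3.59929454e+01,  7.75655592e-02,
        4.92084073e-02, -1.67149324e-04]), 'position': array([ 0.2413693 , -0.60283477,  0.21339947]), 'ee_rot': array([-0.69424482, -0.13455232,  0.69440776, -0.13310774]), 'wrist_force': array([-0.25760482, -0.51291863, -0.3325295 ]), 'ft_torque': array([0.02602605, 0.00658627, 0.02009726]), 'gripper_width': 0.09509998729063807}
scene [[417.3, 0.0, 287.3], [0.0, 417.3, 206.4], [0.0, 0.0, 1.0]] [[0.1021, -0.7281, 0.6778, 1.2163], [0.9947, 0.0691, -0.0757, -0.1305], [0.0083, 0.6819, 0.7314, 0.9479], [0.0, 0.0, 0.0, 1.0]] ['image', 'camera_matrix', 'world_from_camera']
top [[437.1, 0.0, 282.6], [0.0, 437.1, 212.0], [0.0, 0.0, 1.0]] [[0.0144, 0.9934, -0.1135, 0.2998], [-0.9998, 0.0133, -0.0113, -0.0278], [-0.0097, 0.1136, 0.9935, 1.3423], [0.0, 0.0, 0.0, 1.0]] ['image', 'camera_matrix', 'world_from_camera']
wrist [[360.4, 0.0, 280.4], [0.0, 360.4, 211.6], [0.0, 0.0, 1.0]] [[0.3723, 0.8993, 0.2294, 0.3051], [-0.9281, 0.3609, 0.0911, -0.5782], [-0.0008, -0.2469, 0.969, 0.3848], [0.0, 0.0, 0.0, 1.0]] ['image', 'camera_matrix', 'world_from_camera']
```

View pics/scene0.png

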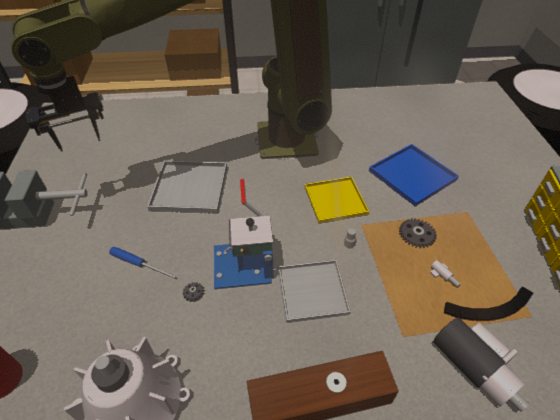

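View pics/top0.png

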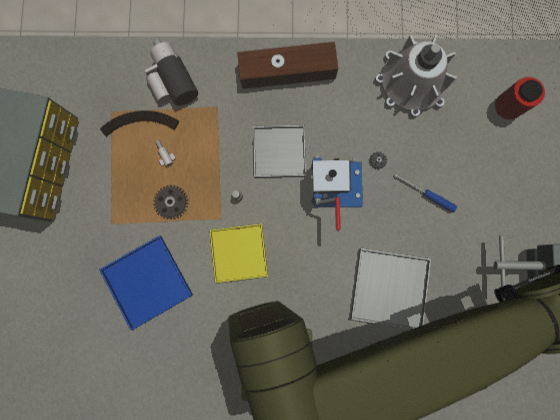

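View pics/wrist0.png

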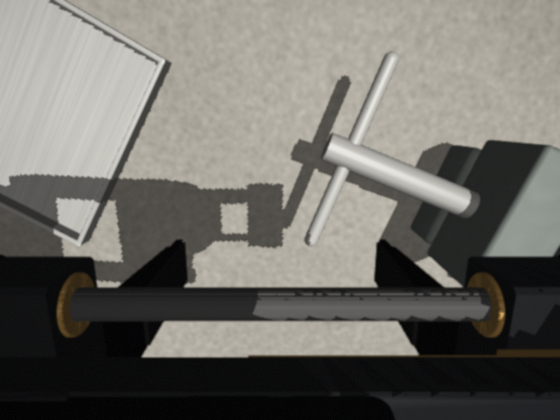

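The steel tray meant is at top px (279,151), with the stand at about (338,185) and the red bar at (338,213). The larger steel tray at (390,287) is the decoy. Next I'll crop and measure.

```bash
cat > h.py <<'E'
import numpy as np,cv2
from rig import observe,get_image
def ray(r,px):
    K=r["camera_matrix"];T=r["world_from_camera"]
    d=np.linalg.solve(K,[px[0],px[1],1.]); d=np.array([d[0],-d[1],-d[2]])
    return T[:3,3],T[:3,:3]@d
def plane(r,px,z):
    o,d=ray(r,px); return o+d*(z-o[2])/d[2]
def tri(ra,pa,rb,pb):
    A=[];b=[]
    for r,p in((ra,pa),(rb,pb)):
        o,d=ray(r,p); d=d/np.linalg.norm(d); P=np.eye(3)-np.outer(d,d); A.append(P);b.append(P@o)
    A=np.vstack(A);b=np.hstack(b); x,*_=np.linalg.lstsq(A,b,rcond=None); return x,np.linalg.norm(A@x-b)
def proj(r,X):
    T=r["world_from_camera"];c=T[:3,:3].T@(np.asarray(X)-T[:3,3]); p=r["camera_matrix"]@np.array([c[0],-c[1],-c[2]]); return p[:2]/p[2]
def crop(r,name,x0,y0,x1,y1,f):
    im=cv2.resize(r["image"][y0:y1,x0:x1,::-1],None,fx=f,fy=f,interpolation=cv2.INTER_CUBIC); cv2.imwrite("pics/"+name+".png",im)
E
python3 - <<'E'
from h import *
import pickle
t=get_image("top");s=get_image("scene")
pickle.dump((t,s),open("im0.pkl","wb"))
crop(t,"t1",240,110,400,240,5); crop(s,"s1",190,170,370,330,4-.4)
def red(r,x0,y0,x1,y1):
    h=cv2.cvtColor(r["image"],cv2.COLOR_RGB2HSV)
    m=(((h[...,0]<6)|(h[...,0]>174))&(h[...,1]>150)&(h[...,2]>60)).astype(np.uint8)
    k=np.zeros_like(m);k[y0:y1,x0:x1]=1;m*=k
    c=max(cv2.findContours(m,0,2)[0],key=cv2.contourArea); print(cv2.minAreaRect(c),cv2.boundingRect(c))
red(t,300,170,370,240);red(s,220,170,270,220)
E
```

```text
((337.5, 213.5), (31.0, 3.0), 90.0) (336, 198, 4, 32)
((242.36727905273438, 191.00888061523438), (24.14639663696289, 3.5255072116851807), 86.18592071533203) (240, 179, 5, 25)
```

View pics/t1.png

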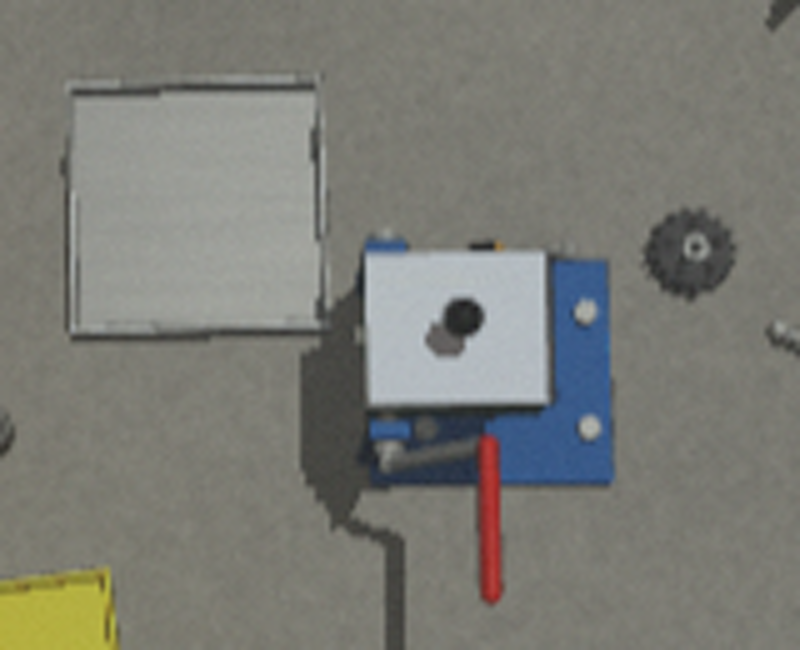

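View pics/s1.png

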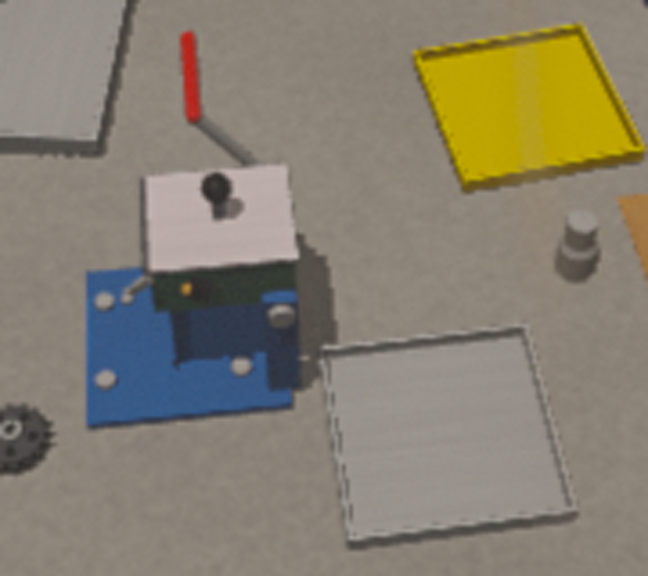

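Run:
```python
from h import *
import pickle
t,s=pickle.load(open("im0.pkl","rb"))
T=lambda x,y:((x+.5)/5-.5+240,(y+.5)/5-.5+110); S=lambda x,y:((x+.5)/3.6-.5+190,(y+.5)/3.6-.5+170)
for n,a,b in [("bar far",(488,438),(194,120)),("bar near",(492,600),(187,36)),("lid f+",(366,252),(299,258)),("lid f-",(547,252),(153,272)),("lid n-",(550,404),(142,178)),("lid n+",(367,406),(289,166)),("knob",(464,317),(216,189)),
 ("tr f+",(67,84),(575,514)),("tr f-",(321,76),(350,543)),("tr n-",(327,330),(322,350)),("tr n+",(70,335),(525,328)),("stand f-",(608,260),(89,425)),("stand n-",(613,485),(87,272))]:
    X,e=tri(t,T(*a),s,S(*b)); print(n,np.round(X*1000,1),round(e*1000,1))
print("stand top z10",plane(t,T(608,260),.01),plane(t,T(613,485),.01))
for p in [(67,84),(321,76),(327,330),(70,335)]: print(np.round(plane(t,T(*p),.018)*1000,1))
```

```text
bar far [ 475.6 -160.9  172.8] 0.7
bar near [ 388.  -163.3  172.5] 0.5
lid f+ [584.1 -95.6 144.3] 1.3
lid f- [ 585.6 -195.5  143.2] 3.1
lid n- [ 499.7 -199.7  141.9] 0.6
lid n+ [497.5 -96.5 141.4] 1.9
knob [ 541.9 -147.9  172.9] 0.6
tr f+ [721.   83.7  10.8] 0.5
tr f- [727.8 -74.4  11.7] 1.2
tr n- [566.7 -79.4   8.7] 1.6
tr n+ [561.4  78.3   8.3] 0.8
stand f- [ 613.6 -253.5    6. ] 2.2
stand n- [ 472.5 -256.6    5.1] 1.1
stand top z10 [ 0.61264878 -0.25437788  0.01      ] [ 0.47189305 -0.25660071  0.01      ]
[718.8  83.5  18. ]
[725.7 -75.   18. ]
[564.7 -80.1  18. ]
[559.6  78.1  18. ]
```

```bash
cat > mv.py <<'E'
from h import *
from scipy.spatial.transform import Rotation as R
import sys
def st():
    o=observe();return o,R.from_quat(o["ee_rot"])
def Rdes(zyaw): # tool x down; tool z horizontal along yaw (rad)
    x=np.array([0,0,-1.]);z=np.array([np.cos(zyaw),np.sin(zyaw),0]);y=np.cross(z,x);return R.from_matrix(np.c_[x,y,z])
def plan(p,zyaw):
    o,r=st();print("t",round(o["time_s"],2),"pos",np.round(o["position"],4),"F",np.round(o["wrist_force"],1),"w",round(o["gripper_width"],3))
    d=r.inv().apply(np.array(p)-o["position"]);rv=(r.inv()*Rdes(zyaw)).as_rotvec()
    print("shift tool (m)",np.round(d,4),"rot/90deg",np.round(rv/(np.pi/2),4));
E
python3 - <<'E'
from mv import *
import pickle
o,r=st();print(np.round(r.as_matrix(),3)); t=pickle.load(open("im0.pkl","rb"))[0]
print(plane(t,(236,192),.06))
plan([.612,.001,.05],np.pi/2)
plan([.612,.001,.05],-np.pi/2)
E
```

```text
[[-0.     0.372 -0.928]
 [ 0.001 -0.928 -0.372]
 [-1.    -0.001 -0.   ]]
[0.50422365 0.12605373 0.06      ]
t 0.25 pos [ 0.2415 -0.6032  0.214 ] F [ 0.7 -0.7  0.8] w 0.095
shift tool (m) [ 0.1645 -0.423  -0.5685] rot/90deg [1.2424e+00 6.0000e-04 5.0000e-04]
t 0.25 pos [ 0.2415 -0.6032  0.214 ] F [ 0.7 -0.7  0.8] w 0.095
shift tool (m) [ 0.1645 -0.423  -0.5685] rot/90deg [-7.576e-01 -4.000e-04  5.000e-04]
```

drive_tool:
  linear:
    - [-0.0107,0,0]
    - [-0.0107,0,0]
    - [-0.0107,0,0]
    - [-0.0107,0,0]
    - [-0.0107,0,0]
    - [-0.0107,0,0]
    - [-0.0107,0,0]
    - [-0.0107,0,0]
  delta_rot:
    - [-0.0947,0,0]
    - [-0.0947,0,0]
    - [-0.0947,0,0]
    - [-0.0947,0,0]
    - [-0.0947,0,0]
    - [-0.0947,0,0]
    - [-0.0947,0,0]
    - [-0.0947,0,0]
  grip: 0
  newtons: 20

```text
time_s: 1.05
position: [0.2415, -0.6033, 0.3005]
ee_rot: [0.499, 0.502, -0.498, 0.501]
wrist_force: [-0.0, 0.5, -0.1]
gripper_width: 0.0367
```

drive_tool:
  linear:
    - [0,0.0247,-0.0403]
    - [0,0.0247,-0.0403]
    - [0,0.0247,-0.0403]
    - [0,0.0247,-0.0403]
    - [0,0.0247,-0.0403]
    - [0,0.0247,-0.0403]
    - [0,0.0247,-0.0403]
    - [0,0.0247,-0.0403]
    - [0,0.0247,-0.0403]
    - [0,0.0247,-0.0403]
    - [0,0.0247,-0.0403]
    - [0,0.0247,-0.0403]
    - [0,0.0247,-0.0403]
    - [0,0.0247,-0.0403]
    - [0,0.0247,-0.0403]
    - [0,0,0]
    - [0,0,0]
  delta_rot:
    - [0,0,0]
    - [0,0,0]
    - [0,0,0]
    - [0,0,0]
    - [0,0,0]
    - [0,0,0]
    - [0,0,0]
    - [0,0,0]
    - [0,0,0]
    - [0,0,0]
    - [0,0,0]
    - [0,0,0]
    - [0,0,0]
    - [0,0,0]
    - [0,0,0]
    - [0,0,0]
    - [0,0,0]

```text
time_s: 2.75
position: [0.6121, 0.002, 0.2997]
ee_rot: [0.499, 0.501, -0.5, 0.5]
wrist_force: [-0.8, -0.3, -0.1]
gripper_width: 0.0002
```

Run:
```python
from mv import *
plan([.612,.001,.03],-np.pi/2)
print(np.round(observe()["joint_positions"],2))
w=get_image("wrist"); cv2.imwrite("pics/w1.png",w["image"][:,:,::-1])
```

```text
t 2.75 pos [0.6121 0.002  0.2997] F [-0.8 -0.3 -0.1] w 0.0
shift tool (m) [2.697e-01 2.000e-04 9.000e-04] rot/90deg [0.0014 0.0002 0.0007]
[-0.08  0.    1.64 -0.    1.5  -0.09]
```

View pics/w1.png

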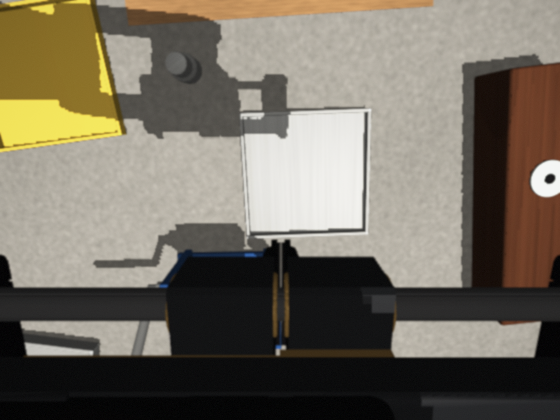

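The wrist view shows the tray with corners at (243,112), (369,109), (367,234) and (248,237), clear below the tool. I'll lower onto its floor.

Run:
```python
from mv import *
w=get_image("wrist")
P=[plane(w,p,.018) for p in [(243,112),(369,109),(367,234),(248,237)]]
print(np.round(P,3),np.mean(P,0))
```

```text
[[ 0.566  0.078  0.018]
 [ 0.718  0.082  0.018]
 [ 0.726 -0.077  0.018]
 [ 0.569 -0.081  0.018]] [6.44565886e-01 3.79882111e-04 1.80000000e-02]
```

drive_tool:
  linear:
    - [0.045,0,0]
    - [0.045,0,0]
    - [0.045,0,0]
    - [0.045,0,0]
    - [0.045,0,0]
    - [0.04,0,0]
    - [0.015,0,0]
    - [0.003,0,0]
    - [0,0,0]
  delta_rot:
    - [0,0,0]
    - [0,0,0]
    - [0,0,0]
    - [0,0,0]
    - [0,0,0]
    - [0,0,0]
    - [0,0,0]
    - [0,0,0]
    - [0,0,0]

```text
time_s: 3.75
position: [0.613, 0.0004, 0.0188]
ee_rot: [0.501, 0.499, -0.5, 0.5]
wrist_force: [1.1, 0.4, 0.4]
gripper_width: 0.0007
```

drive_tool:
  linear:
    - [0.005,0,0]
    - [0.004,0,0]
    - [0.002,0,0]
    - [0.001,0,0]
    - [0.001,0,0]
    - [0,0,0]
  delta_rot:
    - [0,0,0]
    - [0,0,0]
    - [0,0,0]
    - [0,0,0]
    - [0,0,0]
    - [0,0,0]

```text
time_s: 4.35
position: [0.6127, 0.0011, 0.0063]
ee_rot: [0.5, 0.5, -0.5, 0.5]
wrist_force: [-4.7, 0.1, 8.7]
gripper_width: 0.0003
```

drive_tool:
  linear:
    - [0.001,0,0]
    - [0,0,0]
  delta_rot:
    - [0,0,0]
    - [0,0,0]

```text
time_s: 4.55
position: [0.6132, 0.0011, 0.0062]
ee_rot: [0.5, 0.5, -0.5, 0.5]
wrist_force: [-4.8, 0.6, 12.4]
gripper_width: 0.0008
```

drive_tool:
  linear:
    - [0.0012,0,0]
    - [0,-0.003,0]
    - [0,-0.006,0]
    - [0,-0.006,0]
    - [0,-0.005,0]
    - [0,0,0]
  delta_rot:
    - [0,0,0]
    - [0,0,0]
    - [0,0,0]
    - [0,0,0]
    - [0,0,0]
    - [0,0,0]

```text
time_s: 5.15
position: [0.5961, 0.0008, 0.0062]
ee_rot: [0.502, 0.498, -0.498, 0.503]
wrist_force: [1.1, -0.3, 10.4]
gripper_width: 0.0007
```

Run:
```python
from mv import *
t=get_image("top"); crop(t,"t2",220,100,400,240,4)
o=observe();print(o["wrist_force"],o["position"])
```

```text
[ 1.5684659  -0.63659167 10.51122503] [0.5961161  0.00081187 0.00623223]
```

View pics/t2.png

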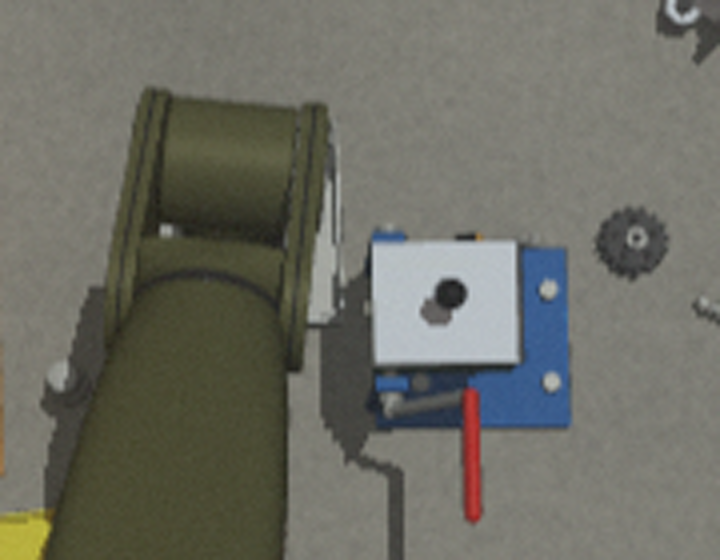

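The near tray edge moved from top row 176 to 181 (about 17 mm), so the tray follows the finger. Continuing with slightly more pressure.

drive_tool:
  linear:
    - [0.0015,0,0]
    - [0,-0.004,0]
    - [0,-0.008,0]
    - [0,-0.008,0]
    - [0,-0.008,0]
    - [0,-0.008,0]
    - [0,-0.004,0]
    - [0,0,0]
  delta_rot:
    - [0,0,0]
    - [0,0,0]
    - [0,0,0]
    - [0,0,0]
    - [0,0,0]
    - [0,0,0]
    - [0,0,0]
    - [0,0,0]

```text
time_s: 6.0
position: [0.558, 0.0006, 0.0062]
ee_rot: [0.503, 0.496, -0.497, 0.504]
wrist_force: [2.1, -0.7, 14.2]
gripper_width: 0.0007
```

Run:
```python
from mv import *
t=get_image("top"); crop(t,"t3",220,100,400,240,4)
w=get_image("wrist"); cv2.imwrite("pics/w3.png",w["image"][:,:,::-1])
o=observe();print(o["wrist_force"],o["position"])
```

```text
[ 1.3282141  -0.24788213 14.42595605] [0.55802789 0.00059665 0.00621355]
```

View pics/w3.png

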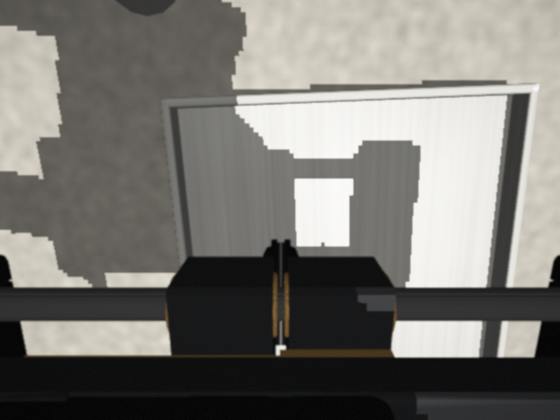

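Run:
```python
from mv import *
w=get_image("wrist")
a,b=[plane(w,p,.018) for p in [(164,101),(536,86)]];print(a,b)
m=(a+b)/2;u=(b-a)/np.linalg.norm(b-a);print("yaw",np.degrees(np.arctan2(u[1],u[0])),"centre",m+.08*np.array([u[1],-u[0],0]))
```

```text
[0.50833092 0.07654004 0.018     ] [0.66549462 0.08282522 0.018     ]
yaw 2.2901095637521705 centre [ 5.90109510e-01 -2.53475523e-04  1.80000000e-02]
```

drive_tool:
  linear:
    - [0,-0.004,0]
    - [0,-0.008,0]
    - [0,-0.008,0]
    - [0,-0.008,0]
    - [0,-0.008,0]
    - [0,-0.008,0]
    - [0,-0.004,0]
    - [0,-0.001,0]
    - [0,0,0]
  delta_rot:
    - [0,0,0]
    - [0,0,0]
    - [0,0,0]
    - [0,0,0]
    - [0,0,0]
    - [0,0,0]
    - [0,0,0]
    - [0,0,0]
    - [0,0,0]

```text
time_s: 7.05
position: [0.5098, 0.0005, 0.0062]
ee_rot: [0.503, 0.496, -0.497, 0.504]
wrist_force: [3.9, 0.1, 14.7]
gripper_width: 0.0006
```

Run:
```python
from mv import *
w=get_image("wrist"); cv2.imwrite("pics/w4.png",w["image"][:,:,::-1])
plan([.541,-.14,.25],-np.pi/2)
```

```text
t 7.1 pos [5.099e-01 5.000e-04 6.200e-03] F [ 4.2  0.5 13.8] w 0.0
shift tool (m) [-0.2431  0.0347  0.1408] rot/90deg [-0.      0.0008 -0.0092]
```

View pics/w4.png

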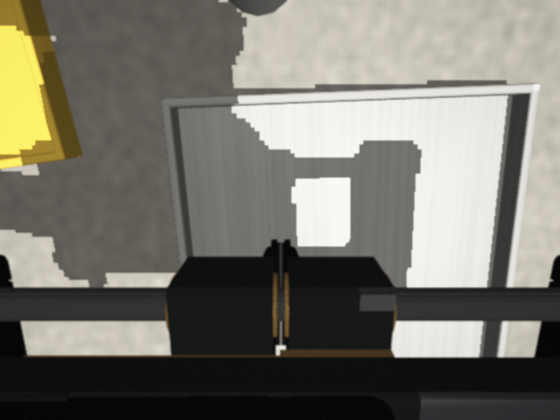

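The tray moved with the finger, so its centre is at about (0.542, 0.000). Lifting straight up and going to the knob.

drive_tool:
  linear:
    - [-0.005,0,0]
    - [-0.025,0,0]
    - [-0.048,0,0]
    - [-0.048,0,0]
    - [-0.048,0,0]
    - [-0.045,0,0]
    - [-0.03,0.017,0.03]
    - [0,0.015,0.045]
    - [0,0,0.045]
    - [0,0,0.028]
    - [0,0,0]
    - [0,0,0]
  delta_rot:
    - [0,0,0]
    - [0,0,0]
    - [0,0,0]
    - [0,0,0]
    - [0,0,0]
    - [0,0,0]
    - [0,0,0]
    - [0,0,0]
    - [0,0,0]
    - [0,0,0]
    - [0,0,0]
    - [0,0,0]
  grip: 48
  newtons: 12

```text
time_s: 8.3
position: [0.5346, -0.147, 0.249]
ee_rot: [-0.5, -0.5, 0.5, -0.499]
wrist_force: [-0.3, 0.8, -0.1]
gripper_width: 0.0457
```

Run:
```python
from mv import *
plan([.542,-.1478,.157],-np.pi/2+.02)
w=get_image("wrist"); cv2.imwrite("pics/w5.png",w["image"][:,:,::-1])
s=get_image("scene"); crop(s,"s5",180,150,400,340,3)
print(proj(w,[.542,-.148,.174]))
```

```text
t 8.3 pos [ 0.5346 -0.147   0.249 ] F [-0.3  0.8 -0.1] w 0.046
shift tool (m) [0.092  0.0075 0.0009] rot/90deg [-0.0135 -0.0006  0.0007]
[291.51740327 220.52836391]
```

View pics/w5.png

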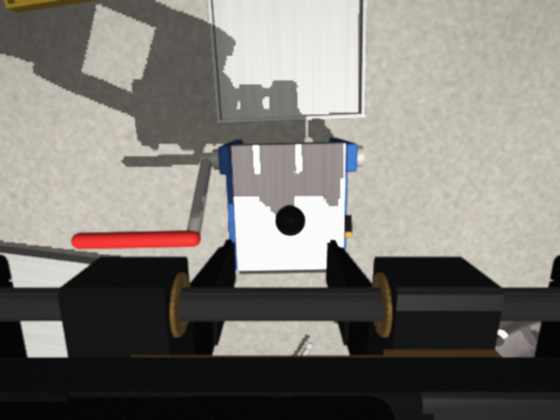

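View pics/s5.png

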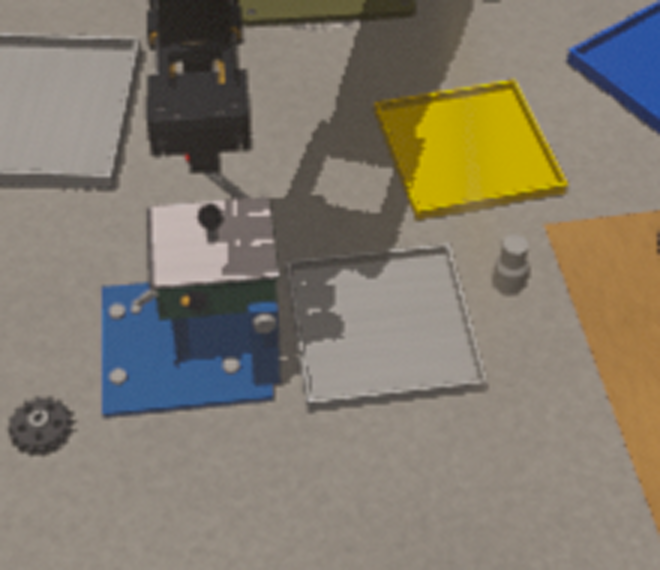

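The knob at wrist px (290,220) matches its predicted (291.5,220.5), and the tray is centred under the spout. Descending and gripping.

drive_tool:
  linear:
    - [0,0.0075,0.0009]
    - [0.03,0,0]
    - [0.03,0,0]
    - [0.02,0,0]
    - [0.012,0,0]
    - [0,0,0]
  delta_rot:
    - [-0.0135,0,0]
    - [0,0,0]
    - [0,0,0]
    - [0,0,0]
    - [0,0,0]
    - [0,0,0]

```text
time_s: 9.0
position: [0.5417, -0.1467, 0.1556]
ee_rot: [0.494, 0.507, -0.495, 0.504]
wrist_force: [-0.8, 0.4, 0.3]
gripper_width: 0.0457
```

drive_tool:
  linear:
    - [0,0,0]
    - [0,0,0]
    - [0,0,0]
    - [0,0,0]
  delta_rot:
    - [0,0,0]
    - [0,0,0]
    - [0,0,0]
    - [0,0,0]
  grip: 0
  newtons: 10

```text
time_s: 9.4
position: [0.5413, -0.1481, 0.1588]
ee_rot: [0.494, 0.506, -0.496, 0.505]
wrist_force: [-6.1, -1.5, 5.8]
gripper_width: 0.0209
```

drive_tool:
  linear:
    - [-0.0062,0,0.005]
    - [-0.0055,0,0.0057]
    - [-0.0047,0,0.0064]
    - [0,0,0]
  delta_rot:
    - [0,0,0]
    - [0,0,0]
    - [0,0,0]
    - [0,0,0]

```text
time_s: 9.8
position: [0.5417, -0.1656, 0.1745]
ee_rot: [0.494, 0.506, -0.496, 0.504]
wrist_force: [-6.2, 2.0, 1.0]
gripper_width: 0.0212
```

Run:
```python
from mv import *
s=get_image("scene"); crop(s,"s6",180,130,320,290,3.6)
```

```text
(no output)
```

View pics/s6.png

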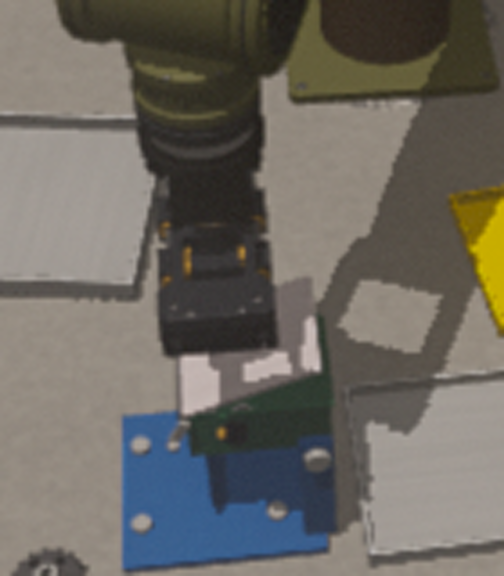

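The lid is rising at its spout edge and the box stays level. Continuing the arc.

drive_tool:
  linear:
    - [-0.0038,0,0.0069]
    - [-0.0029,0,0.0074]
    - [-0.0019,0,0.0077]
    - [-0.0009,0,0.0079]
    - [0.0001,0,0.0079]
    - [0.0012,0,0.0079]
    - [0.0022,0,0.0076]
    - [0,0,0]
    - [0,0,0]
  delta_rot:
    - [0,0,0]
    - [0,0,0]
    - [0,0,0]
    - [0,0,0]
    - [0,0,0]
    - [0,0,0]
    - [0,0,0]
    - [0,0,0]
    - [0,0,0]

```text
time_s: 10.75
position: [0.5429, -0.2197, 0.1809]
ee_rot: [0.494, 0.505, -0.496, 0.505]
wrist_force: [-6.5, -1.6, 3.0]
gripper_width: 0.0211
```

Run:
```python
from mv import *
s=get_image("scene"); crop(s,"s7",180,100,320,290,3.)
t=get_image("top"); crop(t,"t7",240,110,400,240,5)
```

```text
(no output)
```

View pics/s7.png

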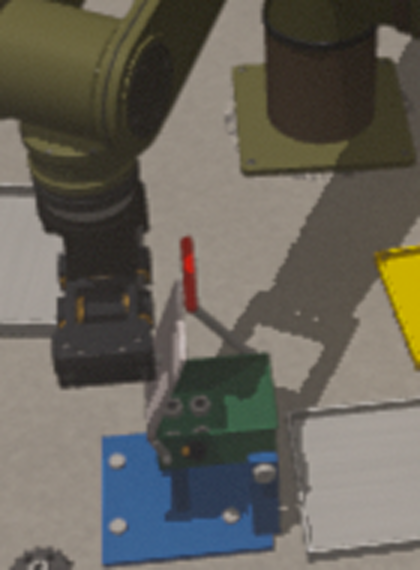

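View pics/t7.png

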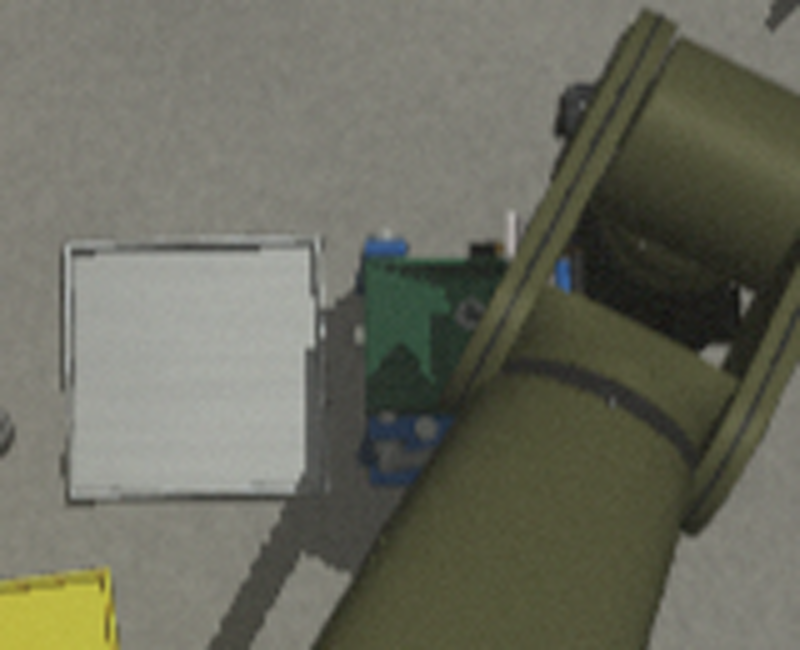

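The lid stands at about 1.3 rad and the nuts are visible. I'll release, rise, and come round to the lid's inner side with the fingers shut.

drive_tool:
  linear:
    - [0,0,0]
    - [0,0,0]
    - [0,0,0]
    - [-0.02,0,0]
    - [-0.045,0,0]
    - [-0.045,0,0]
    - [-0.02,0,0]
    - [0,0,0]
  delta_rot:
    - [0,0,0]
    - [0,0,0]
    - [0,0,0]
    - [0,0,0]
    - [0,0,0]
    - [0,0,0]
    - [0,0,0]
    - [0,0,0]
  grip: 48

```text
time_s: 11.65
position: [0.5459, -0.219, 0.3153]
ee_rot: [0.496, 0.502, -0.494, 0.508]
wrist_force: [-0.2, 0.1, -0.1]
gripper_width: 0.0455
```

drive_tool:
  linear:
    - [0,0,-0.04]
    - [0,0,-0.045]
    - [0,0,0]
    - [0,0,0]
  delta_rot:
    - [0,0,0]
    - [0,0,0]
    - [0,0,0]
    - [0,0,0]
  grip: 0

```text
time_s: 12.05
position: [0.5418, -0.1324, 0.3082]
ee_rot: [0.494, 0.506, -0.495, 0.505]
wrist_force: [-0.2, 0.5, 0.1]
gripper_width: 0.0191
```

Run:
```python
from mv import *
plan([.542,-.133,.200],-np.pi/2+.02)
w=get_image("wrist"); cv2.imwrite("pics/w8.png",w["image"][:,:,::-1])
s=get_image("scene"); crop(s,"s8",180,100,320,290,3.)
```

```text
t 12.05 pos [ 0.5418 -0.1324  0.3082] F [-0.2  0.5  0.1] w 0.019
shift tool (m) [0.1082 0.0004 0.0006] rot/90deg [ 0.002  -0.0002  0.0013]
```

View pics/w8.png

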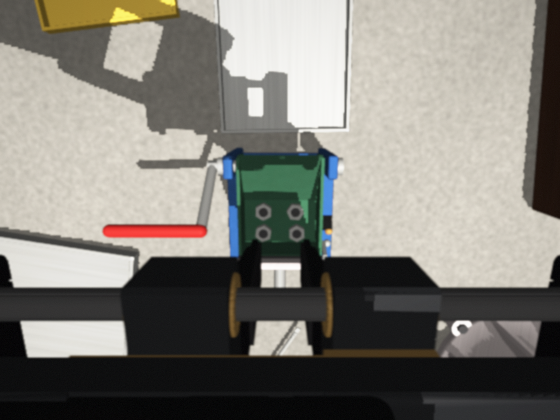

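View pics/s8.png

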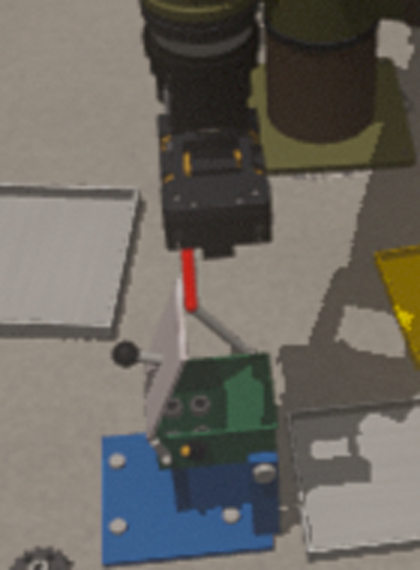

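The lid holds; four nuts show at wrist px (263,211), (296,211), (263,233) and (297,233). Lowering and pushing back.

drive_tool:
  linear:
    - [0.03,0,0]
    - [0.04,0,0]
    - [0.03,0,0]
    - [0.008,0,0]
    - [0,0,0.01]
    - [0,0,0.012]
    - [0,0,0.012]
    - [0,0,0.012]
    - [0,0,0.01]
    - [0,0,0]
  delta_rot:
    - [0,0,0]
    - [0,0,0]
    - [0,0,0]
    - [0,0,0]
    - [0,0,0]
    - [0,0,0]
    - [0,0,0]
    - [0,0,0]
    - [0,0,0]
    - [0,0,0]

```text
time_s: 13.15
position: [0.5436, -0.1909, 0.2025]
ee_rot: [0.495, 0.504, -0.495, 0.505]
wrist_force: [0.1, 1.5, -0.7]
gripper_width: 0.0005
```

drive_tool:
  linear:
    - [0,0,0.008]
    - [0,0,0.008]
    - [0,0,0.008]
    - [0,0,0.008]
    - [0,0,0.008]
    - [0,0,0]
  delta_rot:
    - [0,0,0]
    - [0,0,0]
    - [0,0,0]
    - [0,0,0]
    - [0,0,0]
    - [0,0,0]

```text
time_s: 13.75
position: [0.5444, -0.2307, 0.2022]
ee_rot: [0.495, 0.505, -0.495, 0.505]
wrist_force: [0.2, 0.5, -0.1]
gripper_width: 0.0005
```

Run:
```python
from mv import *
s=get_image("scene"); crop(s,"s9",150,100,320,290,3.)
```

```text
(no output)
```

View pics/s9.png

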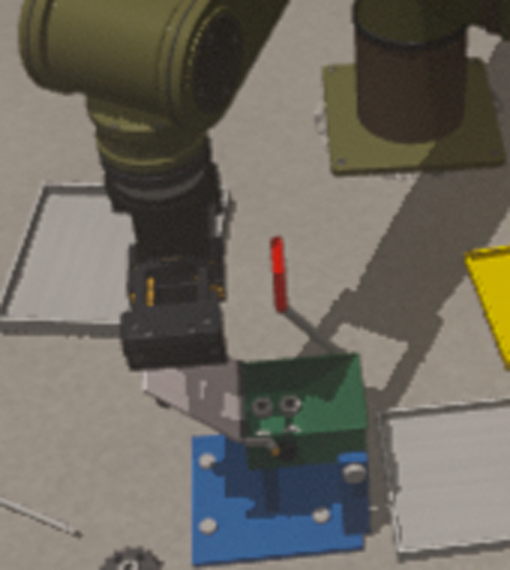

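drive_tool:
  linear:
    - [0,0,0.006]
    - [0,0,0.006]
    - [0,0,0]
  delta_rot:
    - [0,0,0]
    - [0,0,0]
    - [0,0,0]

```text
time_s: 14.1
position: [0.5446, -0.2417, 0.2021]
ee_rot: [0.495, 0.505, -0.495, 0.505]
wrist_force: [-0.2, 0.7, 0.6]
gripper_width: 0.0004
```

drive_tool:
  linear:
    - [-0.02,0,-0.01]
    - [-0.04,0,0]
    - [-0.04,0,0]
    - [0,0,0]
    - [0,0,0]
    - [0,0,0]
    - [0,0,0]
    - [0,0,0]
    - [0,0,0]
    - [0,0,0]
    - [0,0,0]
    - [0,0,0]
    - [0,0,0]
  delta_rot:
    - [0,0,0]
    - [0,0,0]
    - [-0.0909,0,0]
    - [-0.0909,0,0]
    - [-0.0909,0,0]
    - [-0.0909,0,0]
    - [-0.0909,0,0]
    - [-0.0909,0,0]
    - [-0.0909,0,0]
    - [-0.0909,0,0]
    - [-0.0909,0,0]
    - [-0.0909,0,0]
    - [-0.0909,0,0]
  grip: 45

```text
time_s: 15.4
position: [0.5443, -0.2312, 0.3019]
ee_rot: [-0.01, 0.707, 0.009, 0.707]
wrist_force: [0.1, -0.4, 0.2]
gripper_width: 0.0427
```

Run:
```python
from mv import *
plan([.425,-.162,.260],.02)
print(np.round(observe()["joint_positions"],2))
s=get_image("scene"); crop(s,"s10",180,140,340,300,3.6)
t=get_image("top"); crop(t,"t10",240,110,400,240,5)
import pickle; pickle.dump((t,s),open("im10.pkl","wb"))
```

```text
t 15.4 pos [ 0.5443 -0.2312  0.3019] F [ 0.1 -0.4  0.2] w 0.043
shift tool (m) [ 0.0419  0.0724 -0.1174] rot/90deg [ 0.0045 -0.      0.0002]
[-0.49 -0.04  1.68 -0.    1.51 -2.09]
```

View pics/s10.png

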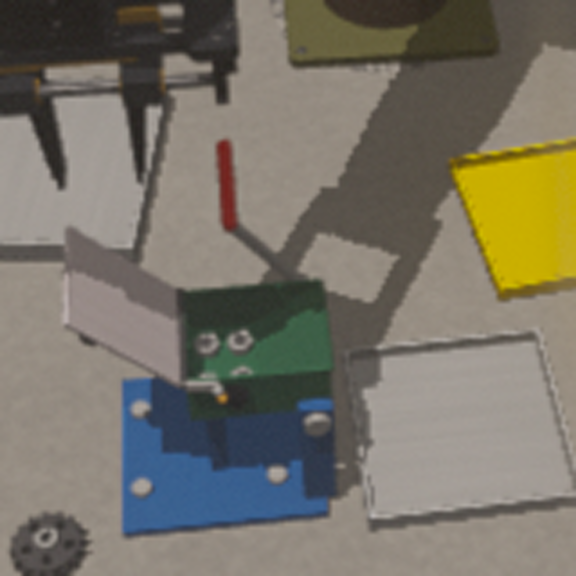

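View pics/t10.png

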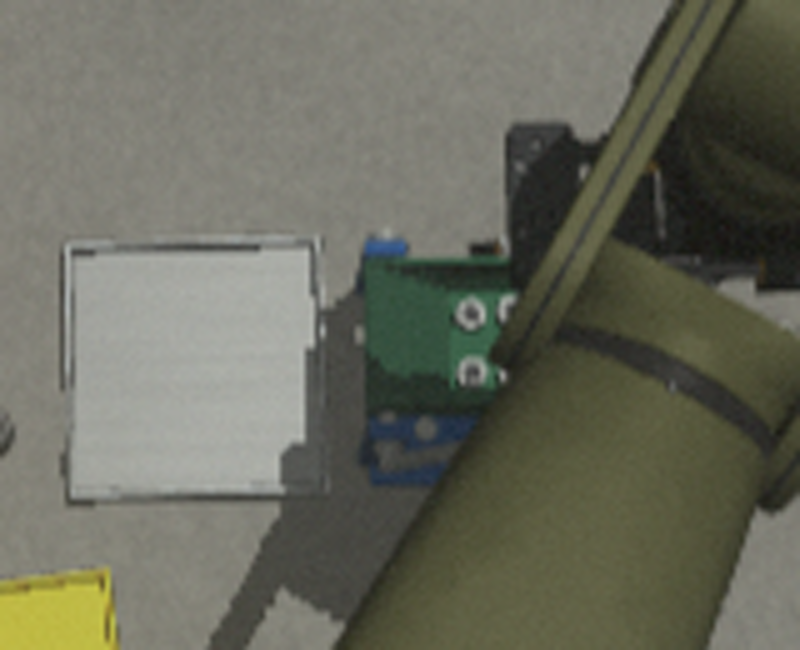

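Run:
```python
from mv import *
import pickle
t,s=pickle.load(open("im10.pkl","rb"))
y=.02;O=np.array([.542,-.1105]);
def W(a,b,z):return [O[0]+a*np.cos(y)-b*np.sin(y),O[1]+a*np.sin(y)+b*np.cos(y),z]
for th in (1.9,2.0,2.1,2.2,2.3):
    for x in(-.043,.043):
        for off in (.001,.006):
            p=proj(s,W(x,-.087+.101*np.cos(th)-off*np.sin(th),.14+.101*np.sin(th)+off*np.cos(th)));print(th,x,off,np.round((p-[180,140]+.5)*3.6-.5,0))
for c in [(67,84)]:pass
T=lambda x,y:((x+.5)/5-.5+240,(y+.5)/5-.5+110)
P=[plane(t,T(*p),.018)[:2] for p in [(64,243),(320,237),(325,492),(68,500)]];c=np.mean(P,0);print(np.round(P,3),c)
d=c-O;print("tray in stand",d[0]*np.cos(y)+d[1]*np.sin(y),-d[0]*np.sin(y)+d[1]*np.cos(y))
```

```text
1.9 -0.043 0.001 [117. 199.]
1.9 -0.043 0.006 [110. 201.]
1.9 0.043 0.001 [117. 296.]
1.9 0.043 0.006 [110. 298.]
2.0 -0.043 0.001 [103. 204.]
2.0 -0.043 0.006 [ 97. 207.]
2.0 0.043 0.001 [103. 301.]
2.0 0.043 0.006 [ 96. 304.]
2.1 -0.043 0.001 [ 91. 210.]
2.1 -0.043 0.006 [ 85. 213.]
2.1 0.043 0.001 [ 89. 308.]
2.1 0.043 0.006 [ 83. 311.]
2.2 -0.043 0.001 [ 79. 217.]
2.2 -0.043 0.006 [ 74. 220.]
2.2 0.043 0.001 [ 77. 314.]
2.2 0.043 0.006 [ 71. 318.]
2.3 -0.043 0.001 [ 69. 224.]
2.3 -0.043 0.006 [ 64. 228.]
2.3 0.043 0.001 [ 66. 322.]
2.3 0.043 0.006 [ 61. 326.]
[[ 0.617  0.083]
 [ 0.623 -0.075]
 [ 0.464 -0.08 ]
 [ 0.457  0.077]] [0.54049776 0.00128091]
tray in stand 0.000733531324416339 0.11178859520697551
```

The lid's edge at crop (67,228)/(67,325) fits 2.3 rad, and the tray is at stand (1,112). Moving to the bar.

drive_tool:
  linear:
    - [0,0.02,-0.039]
    - [0,0.02,-0.039]
    - [0,0.032,-0.039]
    - [0.03,0,0]
    - [0.012,0,0]
    - [0,0,0]
    - [0,0,0]
  delta_rot:
    - [0.0045,0,0]
    - [0,0,0]
    - [0,0,0]
    - [0,0,0]
    - [0,0,0]
    - [0,0,0]
    - [0,0,0]

```text
time_s: 16.2
position: [0.4269, -0.1617, 0.2598]
ee_rot: [-0.004, 0.708, 0.005, 0.707]
wrist_force: [-0.3, -0.2, 0.6]
gripper_width: 0.0433
```

Run:
```python
from mv import *
plan([.425,-.162,.156],.02)
w=get_image("wrist"); cv2.imwrite("pics/w11.png",w["image"][:,:,::-1])
s=get_image("scene"); crop(s,"s11",180,100,340,260,3.6)
```

```text
t 16.2 pos [ 0.4269 -0.1617  0.2598] F [-0.3 -0.2  0.6] w 0.043
shift tool (m) [ 0.1038 -0.0003 -0.0018] rot/90deg [-0.0046 -0.0008 -0.0003]
```

View pics/w11.png

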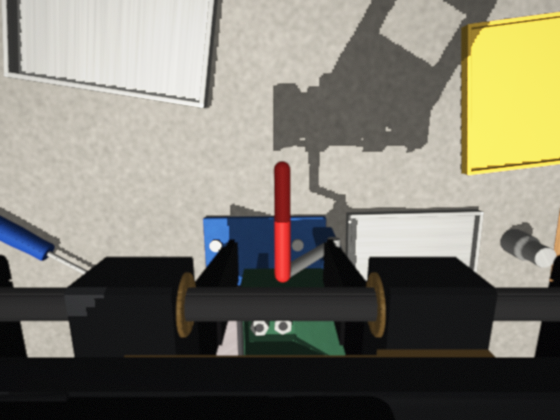

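View pics/s11.png

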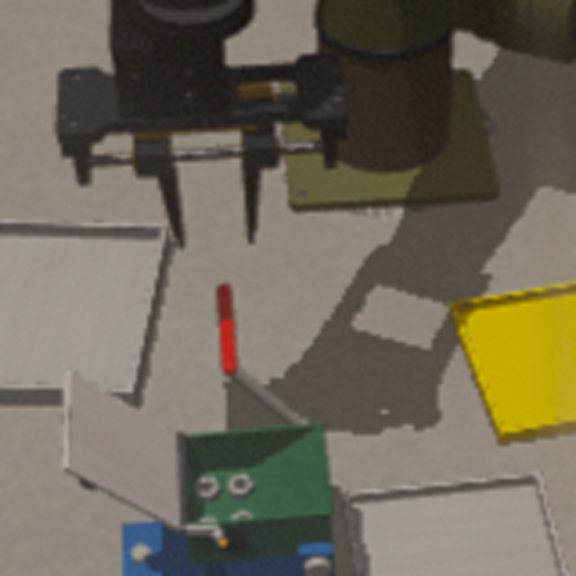

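The bar runs at wrist columns 282–283, centred between the fingers. Descending and gripping.

drive_tool:
  linear:
    - [0.03,0,0]
    - [0.03,0,0]
    - [0.025,0,0]
    - [0.014,0,0]
    - [0.005,0,0]
    - [0,0,0]
  delta_rot:
    - [0,0,0]
    - [0,0,0]
    - [0,0,0]
    - [0,0,0]
    - [0,0,0]
    - [0,0,0]

```text
time_s: 16.9
position: [0.4269, -0.1616, 0.1562]
ee_rot: [-0.005, 0.707, 0.005, 0.707]
wrist_force: [0.1, 1.4, 1.0]
gripper_width: 0.043
```

drive_tool:
  linear:
    - [0,0,0]
    - [0,0,0]
    - [0,0,0]
    - [0,0,0]
    - [0,0,0]
  delta_rot:
    - [0,0,0]
    - [0,0,0]
    - [0,0,0]
    - [0,0,0]
    - [0,0,0]
  grip: 0
  newtons: 15

```text
time_s: 17.4
position: [0.4268, -0.1605, 0.1565]
ee_rot: [-0.004, 0.707, 0.006, 0.707]
wrist_force: [-0.2, 4.6, 2.7]
gripper_width: 0.0112
```

Run:
```python
import numpy as np
# arc: point (y,z-105) = 85 at level (-49,70); tip angle a clockwise
p=lambda a:np.array([-49*np.cos(a)+70*np.sin(a), 49*np.sin(a)+70*np.cos(a)])
A=np.linspace(0,1.68,25)
for i in range(24):
    d=p(A[i+1])-p(A[i]); print(round(A[i+1],2),"x,y tool mm",np.round([-d[1],d[0]],1))
```

```text
0.07 x,y tool mm [-3.3  5. ]
0.14 x,y tool mm [-2.9  5.2]
0.21 x,y tool mm [-2.5  5.4]
0.28 x,y tool mm [-2.1  5.6]
0.35 x,y tool mm [-1.7  5.7]
0.42 x,y tool mm [-1.3  5.8]
0.49 x,y tool mm [-0.9  5.9]
0.56 x,y tool mm [-0.5  6. ]
0.63 x,y tool mm [-0.1  6. ]
0.7 x,y tool mm [0.3 6. ]
0.77 x,y tool mm [0.7 5.9]
0.84 x,y tool mm [1.2 5.9]
0.91 x,y tool mm [1.6 5.8]
0.98 x,y tool mm [2.  5.6]
1.05 x,y tool mm [2.4 5.5]
1.12 x,y tool mm [2.7 5.3]
1.19 x,y tool mm [3.1 5.1]
1.26 x,y tool mm [3.4 4.9]
1.33 x,y tool mm [3.8 4.6]
1.4 x,y tool mm [4.1 4.4]
1.47 x,y tool mm [4.4 4.1]
1.54 x,y tool mm [4.7 3.7]
1.61 x,y tool mm [4.9 3.4]
1.68 x,y tool mm [5.1 3.1]
```

drive_tool:
  linear:
    - [-0.0033,0.005,0]
    - [-0.0029,0.0052,0]
    - [-0.0025,0.0054,0]
    - [-0.0021,0.0056,0]
    - [-0.0017,0.0057,0]
    - [-0.0013,0.0058,0]
    - [-0.0009,0.0059,0]
    - [-0.0005,0.006,0]
    - [-0.0001,0.006,0]
    - [0.0003,0.006,0]
    - [0,0,0]
  delta_rot:
    - [0,0,0]
    - [0,0,0]
    - [0,0,0]
    - [0,0,0]
    - [0,0,0]
    - [0,0,0]
    - [0,0,0]
    - [0,0,0]
    - [0,0,0]
    - [0,0,0]
    - [0,0,0]

```text
time_s: 18.5
position: [0.4262, -0.1042, 0.1722]
ee_rot: [-0.005, 0.707, 0.005, 0.708]
wrist_force: [-0.6, -1.6, 6.4]
gripper_width: 0.0114
```

Run:
```python
from mv import *
plan([.427,-.1105+.075,.125],.02)
s=get_image("scene"); crop(s,"s12",180,110,350,300,3.)
```

```text
t 18.5 pos [ 0.4262 -0.1042  0.1722] F [-0.6 -1.6  6.4] w 0.011
shift tool (m) [0.0472 0.0687 0.0018] rot/90deg [-0.0033  0.0009  0.0001]
```

View pics/s12.png

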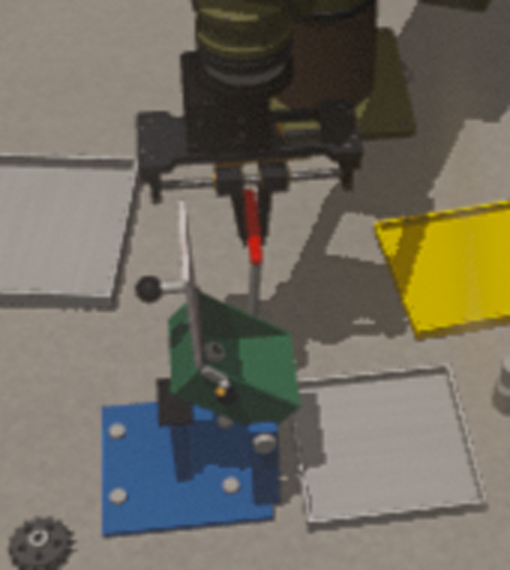

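The box is tipped about 0.7 rad and the lid stays back. Continuing slowly.

drive_tool:
  linear:
    - [-0.0006,0.003,0]
    - [0.0004,0.003,0]
    - [0.0006,0.003,0]
    - [0.0006,0.003,0]
    - [0.0008,0.0029,0]
    - [0.0008,0.0029,0]
    - [0.001,0.0028,0]
    - [0.001,0.0028,0]
    - [0.0012,0.0027,0]
    - [0.0012,0.0027,0]
    - [0.0013,0.0027,0]
    - [0.0014,0.0026,0]
    - [0.0015,0.0026,0]
    - [0.0016,0.0025,0]
    - [0.0017,0.0025,0]
    - [0.0017,0.0024,0]
    - [0,0,0]
  delta_rot:
    - [0,0,0]
    - [0,0,0]
    - [0,0,0]
    - [0,0,0]
    - [0,0,0]
    - [0,0,0]
    - [0,0,0]
    - [0,0,0]
    - [0,0,0]
    - [0,0,0]
    - [0,0,0]
    - [0,0,0]
    - [0,0,0]
    - [0,0,0]
    - [0,0,0]
    - [0,0,0]
    - [0,0,0]

```text
time_s: 20.25
position: [0.4248, -0.0602, 0.1542]
ee_rot: [-0.005, 0.707, 0.005, 0.707]
wrist_force: [2.2, -0.5, 0.1]
gripper_width: 0.0114
```

drive_tool:
  linear:
    - [0.0019,0.0023,0]
    - [0.0019,0.0023,0]
    - [0.0021,0.0022,0]
    - [0.0021,0.0022,0]
    - [0.0022,0.0021,0]
    - [0.0022,0.002,0]
    - [0.0023,0.0019,0]
    - [0.0024,0.0018,0]
    - [0.0024,0.0017,0]
    - [0.0025,0.0017,0]
    - [0.0025,0.0016,0]
    - [0.0025,0.0015,0]
    - [0,0,0]
    - [0,0,0]
    - [0,0,0]
  delta_rot:
    - [0,0,0]
    - [0,0,0]
    - [0,0,0]
    - [0,0,0]
    - [0,0,0]
    - [0,0,0]
    - [0,0,0]
    - [0,0,0]
    - [0,0,0]
    - [0,0,0]
    - [0,0,0]
    - [0,0,0]
    - [0,0,0]
    - [0,0,0]
    - [0,0,0]

```text
time_s: 21.75
position: [0.4247, -0.0372, 0.1276]
ee_rot: [-0.005, 0.707, 0.005, 0.707]
wrist_force: [1.2, 1.7, -1.9]
gripper_width: 0.0116
```

Run:
```python
from mv import *
plan([.427,-.1105+.075,.125],.02)
s=get_image("scene"); crop(s,"s13",180,110,350,300,3.)
t=get_image("top"); crop(t,"t13",240,110,400,240,5)
```

```text
t 21.75 pos [ 0.4247 -0.0372  0.1276] F [ 1.2  1.7 -1.9] w 0.012
shift tool (m) [0.0026 0.0017 0.0023] rot/90deg [-0.0038 -0.0001 -0.0003]
```

View pics/s13.png

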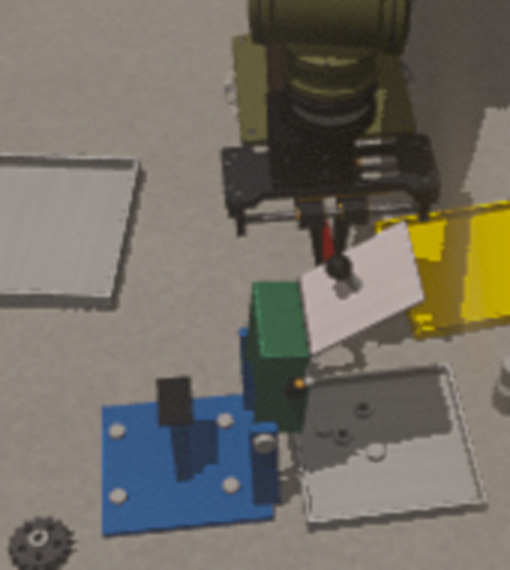

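View pics/t13.png

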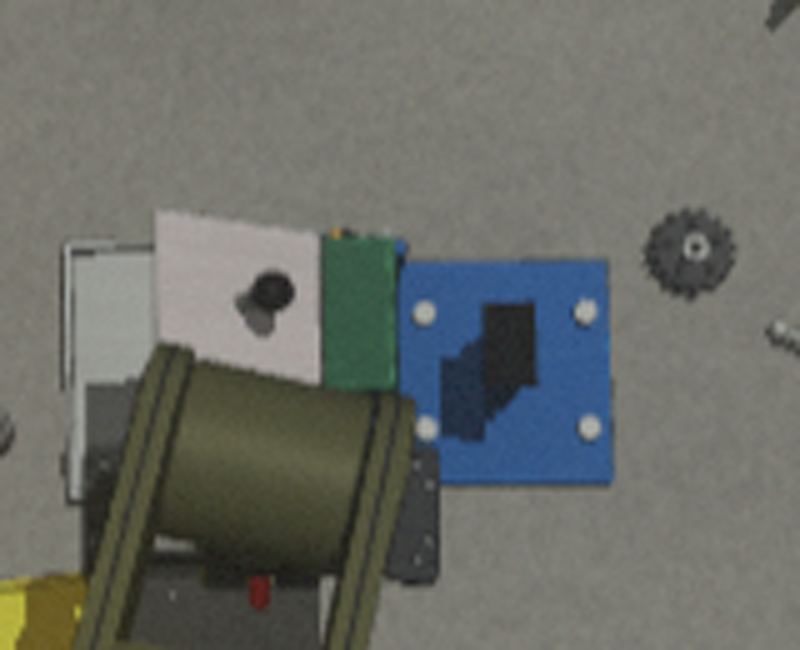

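Four nuts lie in the tray at crop px (363,408), (343,434), (325,432) and (376,450). Swinging the box back.

drive_tool:
  linear:
    - [-0.0051,-0.0031,0]
    - [-0.0049,-0.0034,0]
    - [-0.0047,-0.0037,0]
    - [-0.0044,-0.0041,0]
    - [-0.0041,-0.0044,0]
    - [-0.0038,-0.0046,0]
    - [-0.0034,-0.0049,0]
    - [-0.0031,-0.0051,0]
    - [-0.0027,-0.0053,0]
    - [-0.0024,-0.0055,0]
    - [-0.002,-0.0056,0]
    - [-0.0016,-0.0058,0]
    - [-0.0012,-0.0059,0]
    - [0,0,0]
  delta_rot:
    - [0,0,0]
    - [0,0,0]
    - [0,0,0]
    - [0,0,0]
    - [0,0,0]
    - [0,0,0]
    - [0,0,0]
    - [0,0,0]
    - [0,0,0]
    - [0,0,0]
    - [0,0,0]
    - [0,0,0]
    - [0,0,0]
    - [0,0,0]

```text
time_s: 23.25
position: [0.4258, -0.1002, 0.1714]
ee_rot: [-0.005, 0.707, 0.004, 0.707]
wrist_force: [0.8, -0.3, 3.2]
gripper_width: 0.0115
```

drive_tool:
  linear:
    - [-0.0007,-0.0059,0]
    - [-0.0003,-0.006,0]
    - [0.0001,-0.006,0]
    - [0.0005,-0.006,0]
    - [0.0009,-0.0059,0]
    - [0.0013,-0.0058,0]
    - [0.0017,-0.0057,0]
    - [0.0021,-0.0056,0]
    - [0.0012,-0.0027,0]
    - [0.0013,-0.0027,0]
    - [0.0014,-0.0026,0]
    - [0.0015,-0.0026,0]
    - [0.0014,-0.0024,0]
    - [0,0,0]
    - [0,0,0]
  delta_rot:
    - [0,0,0]
    - [0,0,0]
    - [0,0,0]
    - [0,0,0]
    - [0,0,0]
    - [0,0,0]
    - [0,0,0]
    - [0,0,0]
    - [0,0,0]
    - [0,0,0]
    - [0,0,0]
    - [0,0,0]
    - [0,0,0]
    - [0,0,0]
    - [0,0,0]

```text
time_s: 24.75
position: [0.4262, -0.1589, 0.1585]
ee_rot: [-0.005, 0.707, 0.005, 0.707]
wrist_force: [-2.7, -2.3, -1.5]
gripper_width: 0.0116
```

Run:
```python
from mv import *
plan([.427,-.1605,.1565],.02)
s=get_image("scene"); crop(s,"s14",180,110,350,300,3.)
```

```text
t 24.75 pos [ 0.4262 -0.1589  0.1585] F [-2.7 -2.3 -1.5] w 0.012
shift tool (m) [ 0.002  -0.0016  0.0008] rot/90deg [-0.0038 -0.0005  0.0002]
```

View pics/s14.png

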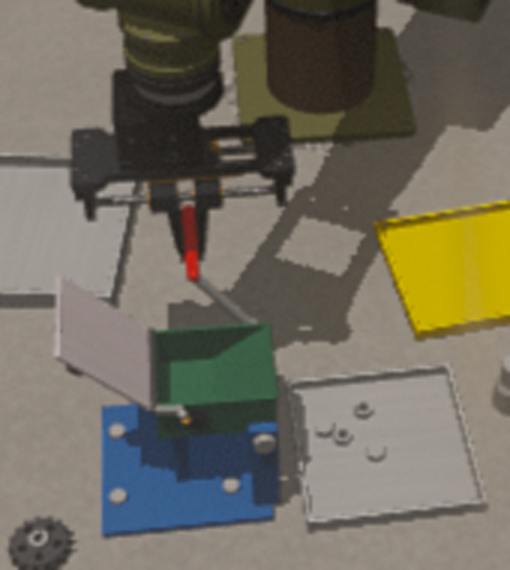

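Nearly level. I'll push the last 2 mm down onto the rest, release and rise clear.

drive_tool:
  linear:
    - [0.001,-0.001,0]
    - [0.001,-0.001,0]
    - [0,0,0]
  delta_rot:
    - [0,0,0]
    - [0,0,0]
    - [0,0,0]

```text
time_s: 25.1
position: [0.4263, -0.1605, 0.1572]
ee_rot: [-0.005, 0.707, 0.005, 0.707]
wrist_force: [-4.9, -0.4, 2.2]
gripper_width: 0.0117
```

drive_tool:
  linear:
    - [0,0,0]
    - [0,0,0]
    - [0,0,0]
    - [0,0,0]
    - [-0.01,0,0]
    - [-0.03,0,0]
    - [-0.045,0,0]
    - [-0.045,0,-0.02]
    - [-0.02,0,-0.045]
    - [0,0,-0.045]
    - [0,0,0]
    - [0,0,0]
  delta_rot:
    - [0,0,0]
    - [0,0,0]
    - [0,0,0]
    - [0,0,0]
    - [0,0,0]
    - [0,0,0]
    - [0,0,0]
    - [0,0,0]
    - [0,0,0]
    - [0,0,0]
    - [0,0,0]
    - [0,0,0]
  grip: 45

```text
time_s: 26.3
position: [0.3164, -0.1624, 0.308]
ee_rot: [-0.005, 0.706, 0.004, 0.708]
wrist_force: [1.2, 0.6, -0.4]
gripper_width: 0.0429
```

Run:
```python
from mv import *
s=get_image("scene"); t=get_image("top"); crop(s,"s15",180,110,350,300,3.);crop(t,"t15",240,110,400,240,5)
def red(r,x0,y0,x1,y1):
    h=cv2.cvtColor(r["image"],cv2.COLOR_RGB2HSV)
    m=(((h[...,0]<6)|(h[...,0]>174))&(h[...,1]>150)&(h[...,2]>60)).astype(np.uint8)
    k=np.zeros_like(m);k[y0:y1,x0:x1]=1;m*=k
    c=max(cv2.findContours(m,0,2)[0],key=cv2.contourArea); print(cv2.minAreaRect(c),cv2.boundingRect(c))
red(t,300,170,370,240);red(s,220,170,270,220)
```

```text
((337.5, 213.0), (32.0, 3.0), 90.0) (336, 197, 4, 33)
((242.56640625, 190.99560546875), (24.14639663696289, 3.924621105194092), 86.18592071533203) (240, 179, 6, 25)
```

View pics/s15.png

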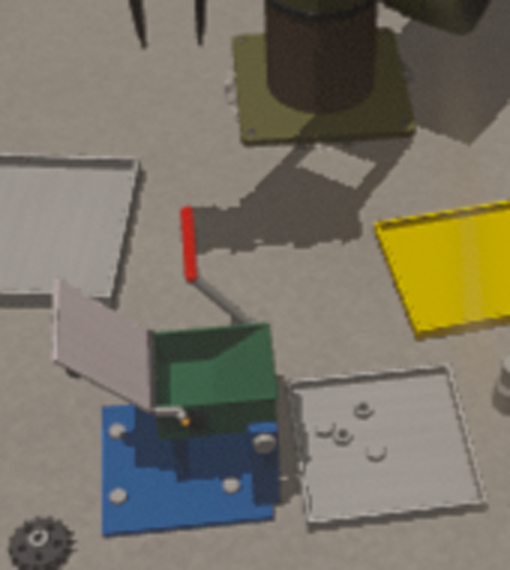

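View pics/t15.png

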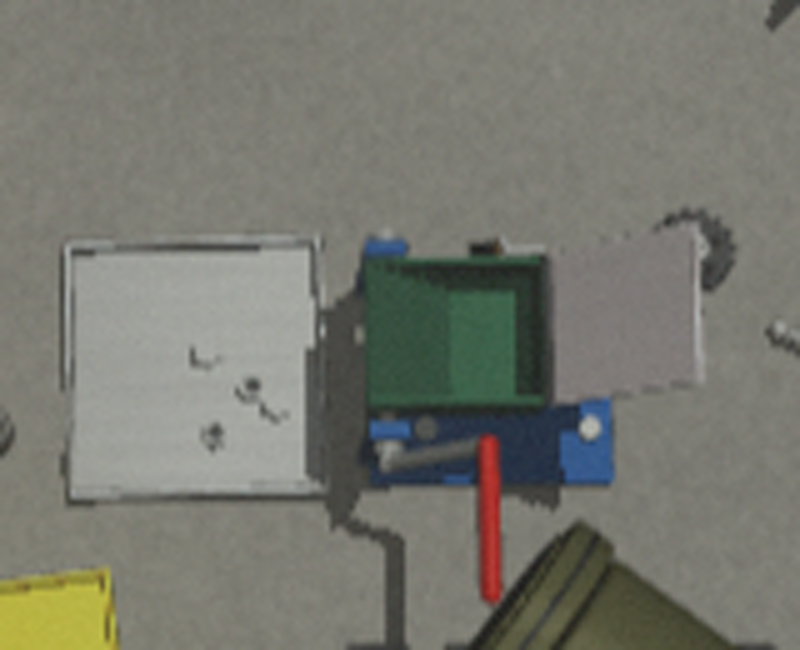

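The box is empty and level, with the bar back at its first pixels. The lid is folded back, and all four nuts are in the tray at top crop (205,357), (250,388), (272,412) and (213,436). The arm is clear, so I'm handing in.

```bash
python3 -c "
from rig import *
print(sign_off())"
```

```text
the job is handed in; nothing more can be done
None
```

I did the whole job in the order asked and handed it in at about 26 s, against the 72 s limit. No verdict is reported at hand-in.

**What I did**
- **Tray:** I drew the small steel tray about 103 mm toward the robot, pressing on its floor with 10–15 N. I read the force at the stops between pulls; at the first check it was 10.4 N, just under the 12 N you gave, but the tray still followed the finger.
- **Lid:** I swung it up by its knob to about 1.3 rad, then pushed it from inside past the detent.
- **Box:** I tipped it by the red bar to about 1.68 rad, brought it back onto its rest and released the bar.

**What the last checks showed**
- **Tray:** its centre measured at stand (1, 112) mm after the pull, and it was in the same place in the final pictures. The tray is turned about 1° from the stand.
- **Lid:** before tipping, its edge pixels fitted 2.3 rad. The final pictures still show it folded back.
- **Nuts:** all four are in the tray and the box is empty.
- **Box:** the red bar is within a pixel of where it started, so the box is level.
- **Other parts:** those in the final crops looked unmoved. I did not compare every bystander's position.

**Disagreements:** heights measured from two views came out about 2–3 mm lower than the text for the knob and bar, and up to about 10 mm lower for the tray rim. No check failed.

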